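# Fish the stone holder out of the tester's deep well

### The arm

A 6-joint arm with a two-finger parallel gripper is mounted at the origin on the work surface. World frame = base frame: x ahead of the robot, y to its left, z up, the work surface at z = 0. Lengths are in mm, angles in degrees, forces in N, time in s.
With the tool pointing down it reaches from about 350 to 875 mm from the base axis. Payload 4.2 kg.
Tool frame: the origin (TCP) lies at the very end of the fingers, on their centre line; the grasp point (between the pads) lies 19 mm behind it (env.pinch_z is the distance from the TCP to the grasp point, in mm); z points along the fingers, x is the direction in which the jaws open and shut, and the axes are right-handed (so a half turn about z gives the same grasp; the last joint's range is limited). The gripper opens to 87 mm and grips with 3 to 60 N. Pads are 19 mm wide; open, the fingers measure 117 mm over their backs; the gripper's body (75 mm by 190 mm) begins 51 mm behind the grasp point.
Start: joints at [-55.829, 22.042, 0.453, 0, -68.411, -14.817], TCP at [207.147, -589.652, 222.55] pointing down, gripper open.
Joint ranges: [-179.83, 179.83], [-69.29, 118.12], [-61.27, 80.66], [-181.25, 117.63], [-171.15, -9.14], [-177.46, 177.46]. Speed limits (degrees/s): [159.86, 159.86, 180, 180, 180, 180].

### API

Orientations are given as a 3x3 rotation matrix whose columns are the frame's x, y, z axes.
In Python, from rig import readout, cams, job, env gives the robot as it stands.
- The arm moves only by the shell command python3 -m jog 'ROWS'. ROWS is JSON, one flat list of numbers, 7 for each row, row after row: the turn, a rotation vector about the tool's x, y, z in degrees, then the shift along the tool's x, y, z in cm, then the closure, from -1 (fully open) to 1 (shut). A call has 1 to 20 rows; each row is the pose to reach, as a shift and turn from the pose commanded when the call began, along the tool's axes at that moment; what a row does not reach only later rows make up. A row lasts 1/12 s, in which the tool goes at most 41.7 mm and 7.16 degrees, less where a joint would pass 70% of its speed; a pose out of reach is approached as far as the arm can. A call with a gripper value outside its range is refused whole. The fingers move at their own pace and stop on an object; the grip force is fixed at half the most. Time passes only in rows, so rows that repeat a pose let the fingers close. It gives the time, the measured TCP pose, the force and the opening at its end, in the units of the state.
- readout.observe(): the state, without advancing time (a new reading comes with each control period).
- cams.capture(name): name is "scene" or "top" or "wrist"; returns the picture (400x640x3 uint8, red, green, blue); there is no depth.
- cams.calibration(name): a dict with "intrinsics" (3x3 intrinsics, pixels), "R" (3x3) and "t" (3): a world point X has camera coordinates R X + t. Camera axes: x right, y down, z forward; pixel columns grow to the right and rows downward; lengths in mm; the calibration is good to about 2 mm. A picture is of the moment at which its call begins: read the wrist's pose just before it. calibration takes no time and is no camera call; for the wrist camera it gives the pose at the moment of the call.
- job.finish_job(): hands the job in, once; it reports no verdict.
The state is a dict: "t": time; "joints": joint angles; "dq": joint speeds; "joint_efforts": joint torques, N m; "position": TCP position; "eef_rot": TCP orientation; "force": force on the tool from outside, world axes, zero at the start; "ft_torque": the same for the moment, N m; "opening": finger opening in mm.
Only numpy, scipy, OpenCV 4.12 (cv2) and the standard library are available. Lean on these libraries where they do the work, as an engineer would, in place of code of your own. Each camera call takes 0.05 s, during which the arm holds its last target.

### The job

Take the long hook picker from its stand and use it to fish the stone holder out by its red bail from the deep well of the tester, feeling your way gently because the picker's extension is not known. Set the holder down gently, upright, in the yellow recess of the black tray, then hang the picker back in its stand. Do not touch the holder with the fingers, do not knock it over, and leave the canister, the loupe and the stone box where they are.

Things in the scene. Friction and masses are not known exactly. Their poses are not given: they have to be found in the camera images.
- tester: White bench instrument, fixed, 150 (x) x 120 (y) x 105 mm high; origin at the centre of its underside. A straight vertical well in its middle, open at the top, 76 mm long in the tester's x and 50 mm wide in its y, goes down to a floor 12 mm above the table. The floor is sprung: it starts to give at about 2.5 N of load and sinks 1 mm per 1.5 N, at most 4 mm, then is hard.
- well_mouth (a point): Centre of the well's mouth, 105 mm above the table; axes as the tester. Near the well's floor (24 mm above the table) two round brass spring bars, 7 mm thick and 37 mm long in x, clasp the holder's base in y with about 3.6 N each: it resists sliding and sinking and needs a pull of several newtons for the first 15 mm of lift, then comes free.
- holder: Stone holder, loose, about 140 g: aluminium block 38 x 38 x 24 mm high, origin at the centre of its underside; flat deck on top with a small green stone in its middle, 3 mm proud of it. It stands on the well floor, axes along the tester's, up to 5 mm off the well's centre in x. In the well the picker may press or pull it with at most 16 N.
- picker: Hook picker, loose, 160 g; origin at the centre of its collar's underside, z up. Collar 50 (x) x 44 (y) x 6 mm. Below, a steel strip (4 mm in x, 14 mm in y) runs down the axis to a hook: foot 4 mm thick, 14 mm wide, from x = -2 to +18 mm (yellow mark on the collar's +x side); lip at x = 15 to 18 mm, 9.5 mm above the foot's top. The throat, 13 mm wide, opens upward.
- stand: Picker stand, fixed: upright rectangular aluminium tube on a foot plate 90 x 80 x 10 mm; origin at the centre of the foot plate's underside. The tube's opening is 34 mm long in x (from x = -9 to +25 mm, making room for the hook) and 24 mm wide in y, wall 4 mm, rim 150 mm above the table. The picker hangs in it by its collar lying on the rim, axes along the stand's, hook inside.
- stand_top (a point): Point at the height of the stand's rim, 150 mm above the table, straight above the stand's origin; the picker's origin belongs here, its axes along the stand's.
- tray: Black grading tray, fixed, 100 x 100 x 12 mm, with a square recess 60 x 60 mm in its middle, whose yellow floor is 6 mm above the table; origin at the centre of its underside.
- tray_floor (a point): Centre of the recess floor of the tray, 6 mm above the table.
- canister: Bystander: steel can, diameter 68 mm, 75 mm high; origin under its centre.
- loupe: Bystander: steel folding loupe, about 56 x 24 x 16 mm; origin under its case.
- stone_box: Bystander: clear box with white lid, 34 x 34 x 20 mm; origin under its centre.
- bail_peak (a point): Peak of the holder's red wire bail (wire centre), 50 mm above the holder's origin, 26 mm above its deck. The 4 mm wire stands in the holder's y-z plane (x = 0): legs at y = +/-16 mm up to 44 mm above the origin, then a low gable up to this peak. The hook goes under it along the holder's x.
- handle (a point): Middle of the picker's square blue handle, 26 x 26 mm, 50 mm tall, 31 mm above the picker's origin; gripped from above. The strip is telescopic but stiff (slides only above 40 N): the underside of the hook's foot is 85 to 135 mm below the picker's origin, different each time and not measured.

How it is judged:
By the outcome, as a careful person would: the job done as asked, in the order asked, and still so for the second after the job is handed in, with the robot touching nothing.
It also fails if it takes over 72 s, if anything falls off the work surface, if the arm or the gripper's body presses on something with over 40 N, if the wrist force passes 120 N, or if a joint passes its speed limit or range.

## Working session

There is one attempt and no reset: what is moved stays moved. The work goes in short steps, Python scripts to look and compute and a shell command to move; the robot and the scene stay as the last step left them, time stands still between calls to the robot, and variables do not carry over. Pictures are saved under pics/ and viewed, and the job is handed in when it is done.

```bash
ls; mkdir -p pics; python3 - <<'E'
from rig import readout,cams,env
import cv2,numpy as np
s=readout.observe();print(s['t'],s['position'],np.round(s['eef_rot'],4),s['force'],s['opening'],env.pinch_z)
for n in("scene","top","wrist"):
    c=cams.calibration(n);print(n,{k:np.round(v,3).tolist() for k,v in c.items()})
    cv2.imwrite(f"pics/{n}0.png",cams.capture(n)[:,:,::-1])
E
```

```text
pics
0.0 [ 206.95137138 -589.09226626  221.4430088 ] [[-3.312e-01  9.436e-01 -8.000e-04]
 [ 9.436e-01  3.312e-01  2.100e-03]
 [ 2.200e-03 -1.000e-04 -1.000e+00]] [-0.09757391 -0.39447486  0.26363985] 87.19039383840204 18.700000000000003
scene {'intrinsics': [[516.16, 0.0, 320.029], [0.0, 516.16, 209.911], [0.0, 0.0, 1.0]], 'R': [[0.506, 0.862, -0.005], [0.552, -0.328, -0.767], [-0.663, 0.385, -0.642]], 't': [-297.14, -215.43, 1571.131]}
top {'intrinsics': [[364.579, 0.0, 320.252], [0.0, 364.579, 204.843], [0.0, 0.0, 1.0]], 'R': [[0.011, -1.0, -0.014], [-0.985, -0.009, -0.172], [0.172, 0.016, -0.985]], 't': [-7.085, 571.07, 778.231]}
wrist {'intrinsics': [[293.197, 0.0, 317.59], [0.0, 293.197, 195.647], [0.0, 0.0, 1.0]], 'R': [[-0.332, 0.943, 0.002], [0.903, 0.317, 0.291], [0.274, 0.098, -0.957]], 't': [624.015, -34.985, 391.591]}
```

View pics/scene0.png

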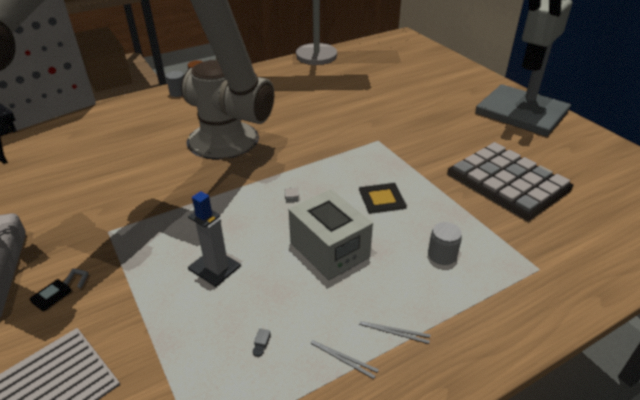

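View pics/top0.png

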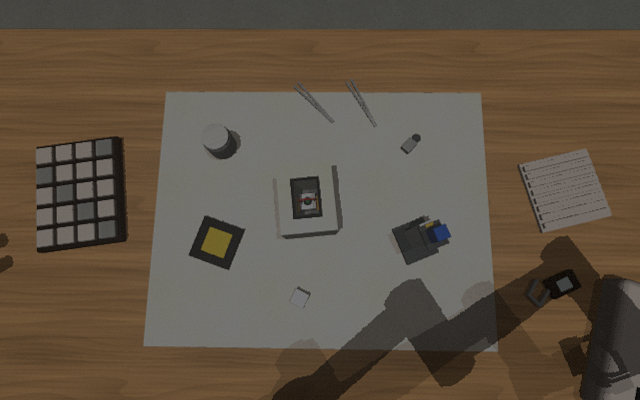

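View pics/wrist0.png

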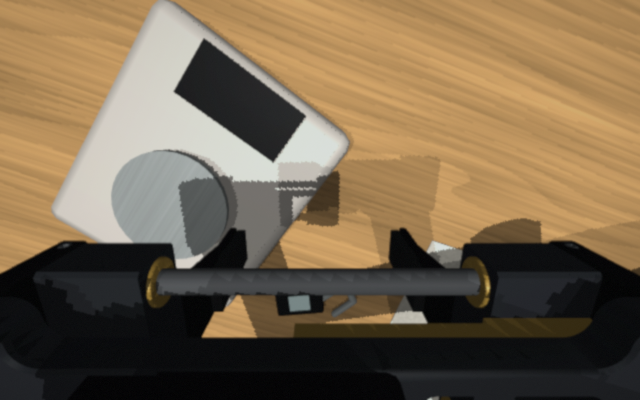

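The overview shows the stand with the picker (top ~ (425,238)), tester (~(308,200)), tray (~(217,242)), canister (218,140), loupe (411,144) and box (300,297). I'll zoom in on the crops that matter.

```bash
python3 - <<'E'
import cv2,numpy as np
t=cv2.imread('pics/top0.png');s=cv2.imread('pics/scene0.png')
def g(a): return np.clip((a/255.)**0.7*255,0,255).astype(np.uint8)
def z(im,x0,y0,x1,y1,k): return g(cv2.resize(im[y0:y1,x0:x1],None,fx=k,fy=k,interpolation=cv2.INTER_CUBIC))
cv2.imwrite('pics/zt1.png',z(t,180,155,350,275,4.5))
cv2.imwrite('pics/zt2.png',z(t,380,205,460,270,8))
cv2.imwrite('pics/zs1.png',z(s,180,180,380,290,4))
E
```

```text
(no output)
```

View pics/zt1.png

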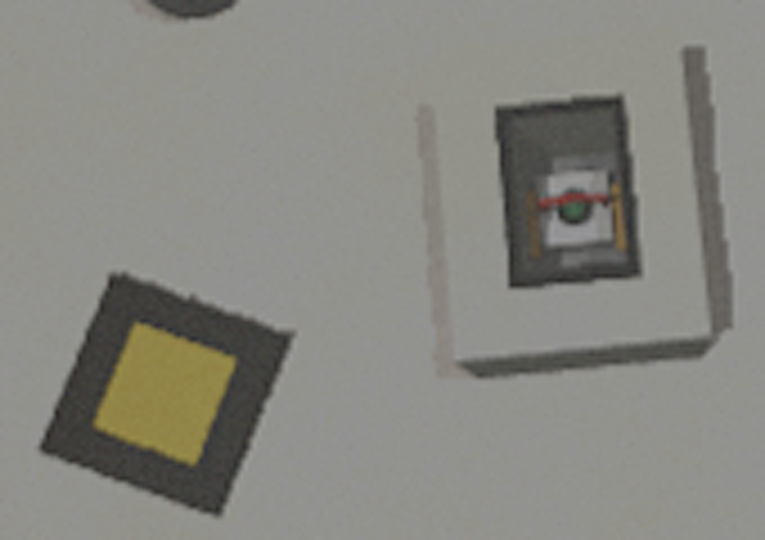

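View pics/zt2.png

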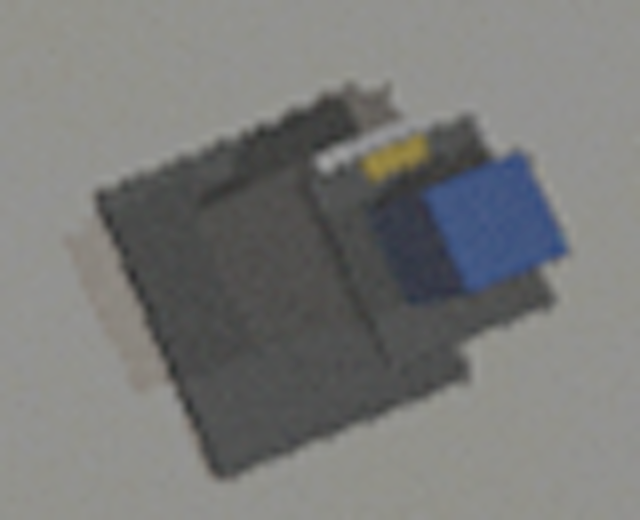

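View pics/zs1.png

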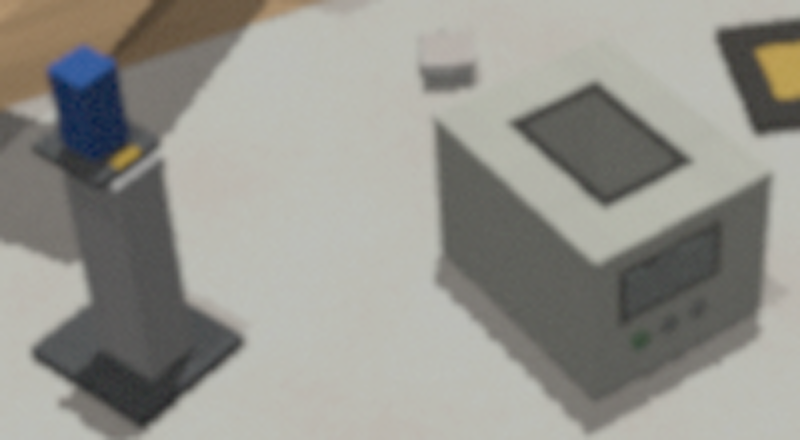

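```bash
cat > h.py <<'E'
import numpy as np,cv2
from rig import cams
def ray(n,uv,z,cal=None):
    c=cal or cams.calibration(n);R=np.array(c['R']);t=np.array(c['t']).ravel();K=np.array(c['intrinsics'])
    uv=np.atleast_2d(np.float64(uv));d=np.linalg.solve(K,np.c_[uv,np.ones(len(uv))].T)
    d=R.T@d;o=-R.T@t
    return (o[:,None]+d*((z-o[2])/d[2])).T
def proj(n,X,cal=None):
    c=cal or cams.calibration(n);p=np.array(c['intrinsics'])@(np.array(c['R'])@np.atleast_2d(X).T+np.array(c['t']).reshape(3,1))
    return (p[:2]/p[2]).T
def big(m,roi=None):
    m=m.astype(np.uint8)
    if roi: 
        k=np.zeros_like(m);x0,y0,x1,y1=roi;k[y0:y1,x0:x1]=1;m=m*k
    cs,_=cv2.findContours(m,cv2.RETR_EXTERNAL,cv2.CHAIN_APPROX_NONE);return max(cs,key=cv2.contourArea)
def rect(w):
    # min area rect of world xy points
    (c,(a,b),g)=cv2.minAreaRect(np.float32(w[:,:2]));return np.round(c,1),np.round((a,b),1),round(g,2)
E
python3 - <<'E'
from h import *
t=cv2.imread('pics/top0.png');s=cv2.imread('pics/scene0.png')
for n,im,roi in(('top',t,(380,205,460,270)),('scene',s,(180,180,230,240))):
    h=cv2.cvtColor(im,cv2.COLOR_BGR2HSV)
    b,g,r=[im[...,i].astype(int) for i in range(3)]
    blue=(b>r+40)&(b>g+25)
    c=big(blue,roi).reshape(-1,2);v=b[blue]
    print(n,np.percentile(v,[5,25,50,75,95]))
    thr=(np.percentile(v,10)+np.percentile(v,90))/2
    c2=big(blue&(b>thr),roi).reshape(-1,2)
    print(' handle top',rect(ray(n,c2,206)), rect(ray(n,c2,206))[1])
    yl=(r>b+50)&(g>b+35)
    x0,y0,x1,y1=roi
    ym=yl[y0:y1,x0:x1];yy,xx=np.nonzero(ym);print(' yellowmark',ray(n,[[xx.mean()+x0,yy.mean()+y0]],156))
# tray
b,g,r=[t[...,i].astype(int) for i in range(3)]
c=big((r>b+60)&(g>b+40),(185,210,250,275)).reshape(-1,2);print('tray yellow',rect(ray('top',c,6)))
gr=cv2.cvtColor(t,cv2.COLOR_BGR2GRAY)
c=big(gr<90,(185,210,250,275)).reshape(-1,2);print('tray outer',rect(ray('top',c,12)))
c=big(gr<100,(280,170,330,225)).reshape(-1,2);print('well',rect(ray('top',c,105)))
red=(r>g+35)&(r>b+35)
yy,xx=np.nonzero(red[195:206,295:322]);print('bail px',len(xx),xx.mean()+295,yy.mean()+195,xx.min()+295,xx.max()+295, yy.min()+195,yy.max()+195)
print(ray('top',[[xx.min()+295,yy.mean()+195],[xx.max()+295,yy.mean()+195]],60))
b,g,r=[s[...,i].astype(int) for i in range(3)]
gs=cv2.cvtColor(s,cv2.COLOR_BGR2GRAY)
c=big(gs<110,(300,190,356,236)).reshape(-1,2);print('well scene',rect(ray('scene',c,105)))
c=big((r>b+60)&(g>b+40),(355,180,410,215)).reshape(-1,2);print('tray yellow scene',rect(ray('scene',c,6)))
print(t[200,285],t[190,300],t[205,309],t[201,309])
E
```

```text
top [88. 94. 95. 97. 99.]
 handle top (array([ 494.9, -222.6]), array([21.7, 21.2]), 22.11) [21.7 21.2]
 yellowmark [[ 516.43899757 -215.29899803  156.        ]]
scene [ 57.   98.  120.  127.  128.2]
 handle top (array([ 495.2, -221.5]), array([23.2, 23.9]), 22.76) [23.2 23.9]
 yellowmark [[ 471.67005901 -215.77277439  156.        ]]
tray yellow (array([487.9, 243.8]), array([56.2, 56.9]), 71.19)
tray outer (array([488.3, 241.2]), array([104.6, 102.6]), 70.81)
well (array([578.1,  28.5]), array([90.9, 63.4]), 6.54)
bail px 17 305.29411764705884 198.64705882352942 300 312 198 200
[[583.01157507  44.25504511  60.        ]
 [583.24610682  17.2532989   60.        ]]
well scene (array([575.7,  31.4]), array([89.1, 63.4]), 6.11)
tray yellow scene (array([482.8, 247.6]), array([58. , 55.3]), 70.94)
[107 116 117] [40 41 41] [108 106 107] [39 51 38]
```

```bash
cat >> h.py <<'E'
from rig import readout
from scipy.spatial.transform import Rotation as Ro
def Rt(yaw): # tool pointing down, tool x at yaw (deg)
    a=np.radians(yaw);x=np.array([np.cos(a),np.sin(a),0]);z=np.array([0,0,-1.]);return np.c_[x,np.cross(z,x),z]
def plan(pos,yaw,s=None):
    s=s or readout.observe();R=np.array(s['eef_rot'])
    rv=Ro.from_matrix(R.T@Rt(yaw)).as_rotvec(degrees=True);sh=R.T@(np.array(pos)-s['position'])/10
    return np.round(rv,2),np.round(sh,2)
def yaw(s): R=np.array(s['eef_rot']);return np.degrees(np.arctan2(R[1,0],R[0,0]))
E
python3 - <<'E'
from h import *
s=readout.observe();print(yaw(s))
c=cams.calibration('wrist');R=np.array(c['R']);print('cam in tool',np.array(s['eef_rot']).T@(-R.T@np.array(c['t']).ravel()-s['position']))
# foot plate of stand in top: dark mask left edges
t=cv2.imread('pics/top0.png');gr=cv2.cvtColor(t,cv2.COLOR_BGR2GRAY)
for p in [(392,229),(407.5,264.5)]: print(ray('top',[p],10))
print(plan([495,-222,270],112))
E
```

```text
109.34644455507289
cam in tool [ 6.01261367e-02 -8.02899682e+01 -1.62148816e+02]
[[ 521.96291424 -169.68973985   10.        ]]
[[ 440.12453373 -203.50061328   10.        ]]
(array([-0.  , -0.1 , -2.65]), array([25.12, 39.34, -4.79]))
```

```bash
python3 -m jog '[0,0,-1,6,9,-4,-1, 0,0,-3,15,23,-5.5,-1, 0,0,-3,25.12,39.3,-5.5,-1, 0,0,-3,25.12,39.3,-5.5,-1, 0,0,-3,25.12,39.3,-5.5,-1, 0,0,-3,25.12,39.3,-5.5,-1, 0,0,-3,25.12,39.3,-5.5,-1, 0,0,-3,25.12,39.3,-5.5,-1, 0,0,-3,25.12,39.3,-5.5,-1, 0,0,-3,25.12,39.3,-5.5,-1, 0,0,-3,25.12,39.3,-5.5,-1, 0,0,-3,25.12,39.3,-5.5,-1, 0,0,-3,25.12,39.3,-5.5,-1, 0,0,-3,25.12,39.3,-5.5,-1, 0,0,-3,25.12,39.3,-5.5,-1]'
python3 - <<'E'
from h import *
s=readout.observe();print(s['t'],s['position'],yaw(s),s['force'])
import pickle;pickle.dump((s,cams.calibration('wrist')),open('w1.pkl','wb'))
cv2.imwrite('pics/w1.png',cams.capture('wrist')[:,:,::-1])
E
```

```text
t: 1.4
position: [493.9, -222.9, 277.2]
eef_rot: [[-0.38, 0.925, -0.001], [0.925, 0.38, 0.0], [0.001, -0.001, -1.0]]
force: [-0.2, 1.3, -0.8]
opening: 87.1
1.4 [ 493.92513256 -222.92165693  277.17328192] 112.31453643084257 [-0.16223334  1.34243568 -0.75911574]
```

View pics/w1.png

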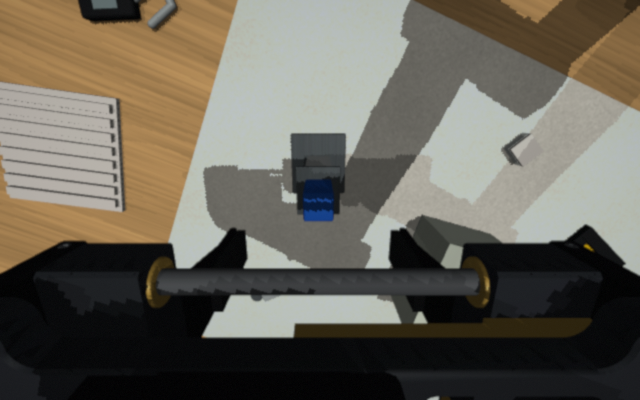

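The handle sits at (318,200), square to the image and centred between the fingers. Now the offset of its top face.

```bash
python3 - <<'E'
from h import *
import pickle;s,cal=pickle.load(open('w1.pkl','rb'))
im=cv2.imread('pics/w1.png')
z=cv2.resize(im[125:235,270:370],None,fx=6,fy=5.4,interpolation=cv2.INTER_NEAREST);cv2.imwrite('pics/w1z.png',np.clip(z*1.6,0,255).astype(np.uint8))
b,g,r=[im[...,i].astype(int) for i in range(3)]
m=(b>r+40)&(b>g+25)
c=big(m,(270,150,370,235));print(cv2.boundingRect(c),cv2.minAreaRect(c))
print(b[170:225,318])
for z in(156,206):print(z,proj('x',[[495+dx,-222+dy,z] for dx,dy in((0,0),)],cal))
E
```

```text
(303, 180, 31, 41) ((318.0, 200.0), (40.0, 30.0), 90.0)
[ 76  76  74  68  65  64  64  65  63  59  58  56  58  57  58  58  56  51
  49  49  49  49  51  55  58  59  60  79 115 132 122  87  63  59  59  59
  59  59  59  78 114 132 137 137 137 137 137 136 136 134 125 107  99  98
  99]
156 [[317.92708384 191.38387696]]
206 [[318.01587493 207.78394633]]
```

View pics/w1z.png

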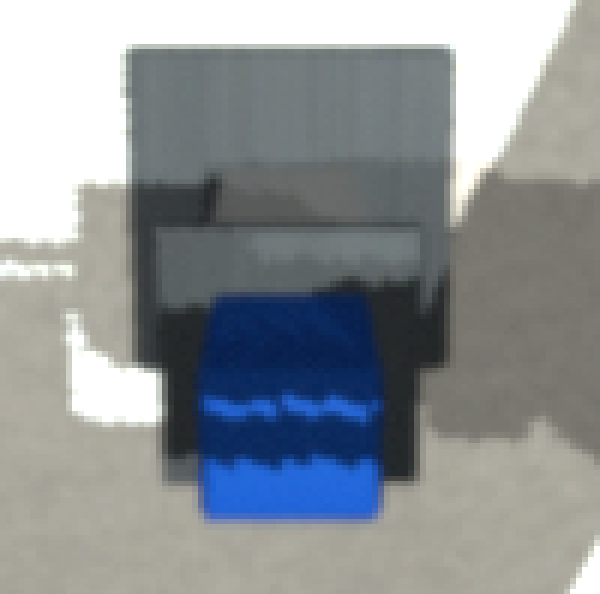

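```bash
python3 -m jog '[0,0,0,0.05,0.06,4,-0.3, 0,0,0,0.05,0.06,7.5,-0.3, 0,0,0,0.05,0.06,10,-0.3, 0,0,0,0.05,0.06,11,-0.3, 0,0,0,0.05,0.06,11.4,-0.3, 0,0,0,0.05,0.06,11.4,-0.3, 0,0,0,0.05,0.06,11.4,1, 0,0,0,0.05,0.06,11.4,1, 0,0,0,0.05,0.06,11.4,1, 0,0,0,0.05,0.06,11.4,1, 0,0,0,0.05,0.06,11.4,1, 0,0,0,0.05,0.06,11.4,1]'
```

```text
t: 2.45
position: [495.3, -221.7, 164.1]
eef_rot: [[-0.381, 0.925, 0.001], [0.925, 0.381, -0.0], [-0.001, 0.001, -1.0]]
force: [-0.5, 1.7, 2.1]
opening: 26.0
```

```bash
python3 - <<'E'
from h import *
import json
s=readout.observe();print(s['position'],s['joints'],yaw(s));json.dump({k:np.array(s[k]).tolist() for k in s},open('grip.json','w'))
E
python3 -m jog '[0,0,0,0,0,-0.5,1, 0,0,0,0,0,-2.5,1, 0,0,0,0,0,-5.5,1, 0,0,0,0,0,-9,1, 0,0,0,0,0,-12,1, 0,0,0,0,0,-14.5,1, 0,0,0,0,0,-15,1, 0,0,0,0,0,-15,1, 0,0,0,0,0,-15,1]'
python3 - <<'E'
from h import *
s=readout.observe();print(s['position'],yaw(s),s['force'])
import pickle
cv2.imwrite('pics/s2.png',cams.capture('scene')[:,:,::-1])
im=cv2.imread('pics/s2.png');cv2.imwrite('pics/s2z.png',np.clip(cv2.resize(im[90:290,120:300],None,fx=4,fy=3,interpolation=cv2.INTER_CUBIC)*1.3,0,255).astype(np.uint8))
o=s['position']-[0,0,12]
for k in(0,85,135):print(k,proj('scene',[o-[0,0,k]]))
E
```

```text
[ 495.31702058 -221.71780049  164.06606645] [-6.98380908e+00  1.69776623e+01 -1.61275431e+01  1.06636260e-02
 -5.68377287e+01 -6.06519850e+01] 112.3700204561937
t: 3.2
position: [494.3, -221.2, 312.2]
eef_rot: [[-0.38, 0.925, -0.002], [0.925, 0.38, 0.001], [0.002, -0.001, -1.0]]
force: [-0.7, 0.8, -2.0]
opening: 25.6
[ 494.34026476 -221.21072775  312.18002771] 112.34102459361088 [-0.65904524  0.77792114 -2.02126076]
0 [[192.23459852 156.41611008]]
85 [[199.28453113 192.24564338]]
135 [[203.08987669 211.58536806]]
```

View pics/s2z.png

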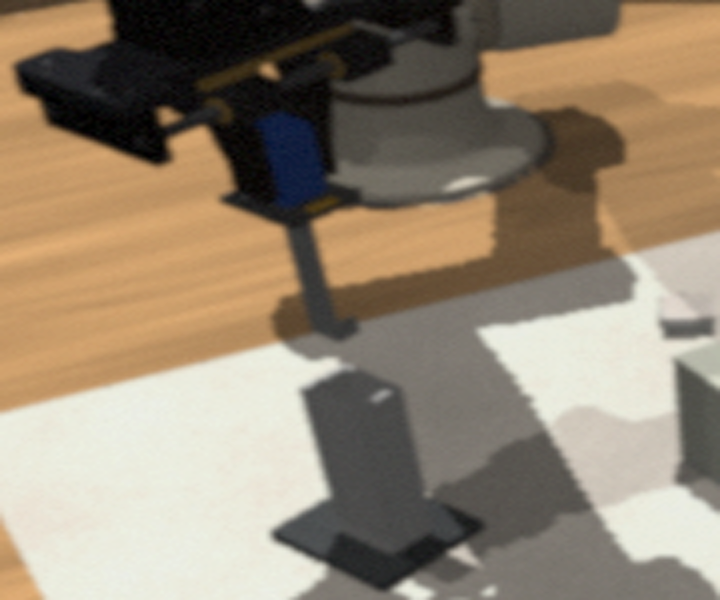

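The hook is clear of the stand: foot's lowest corner at about (204.5,203.7) px in the scene view, with the lip to the right. I'll measure its silhouette for the extension.

```bash
python3 - <<'E'
from h import *
im=cv2.imread('pics/s2.png')
cv2.imwrite('pics/s2h.png',np.clip(cv2.resize(im[150:210,180:220],None,fx=14,fy=10,interpolation=cv2.INTER_NEAREST)*1.5,0,255).astype(np.uint8))
o=np.array([494.3,-221.5,300.5]);a=np.radians(22.3);X=np.array([np.cos(a),np.sin(a),0]);Y=np.array([-X[1],X[0],0])
for L in range(85,140,10):
  print(L,np.round([proj('scene',[o+X*x+Y*y-[0,0,L]])[0] for x,y in((-2,-7),(18,-7),(18,7))],1).tolist(), 'liptop',np.round(proj('scene',[o+X*18+Y*7-[0,0,L-13.5]])[0],1))
print('collar',[np.round(proj('scene',[o+X*x+Y*y])[0],1).tolist() for x,y in((-25,-22),(25,-22),(25,22))])
E
```

```text
85 [[195.8, 193.5], [202.8, 197.3], [208.1, 193.8]] liptop [207.1 188.3]
95 [[196.6, 197.5], [203.5, 201.3], [208.8, 197.8]] liptop [207.8 192.4]
105 [[197.4, 201.4], [204.3, 205.2], [209.5, 201.7]] liptop [208.5 196.4]
115 [[198.1, 205.3], [205.0, 209.1], [210.2, 205.6]] liptop [209.2 200.3]
125 [[198.9, 209.1], [205.8, 213.0], [210.9, 209.4]] liptop [210.  204.2]
135 [[199.7, 212.9], [206.5, 216.8], [211.6, 213.2]] liptop [210.7 208. ]
collar [[174.0, 157.1], [192.2, 166.4], [210.0, 155.5]]
```

View pics/s2h.png

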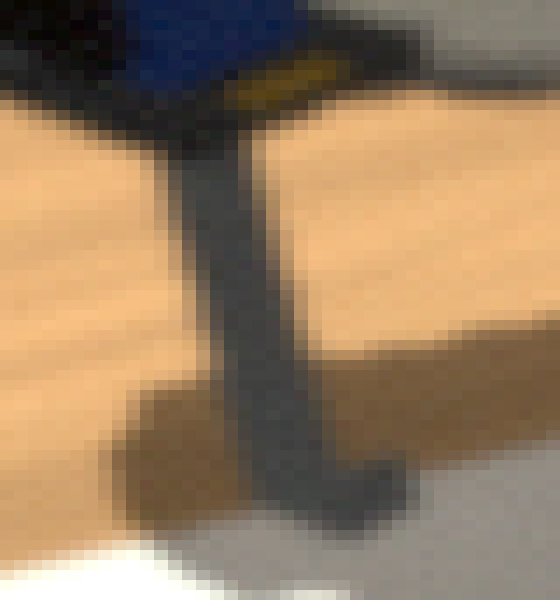

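```bash
python3 - <<'E'
from h import *
print(plan([640,38,275],96.3))
E
```

```text
(array([-0.18, -0.14, 16.04]), array([18.42, 23.36,  3.63]))
```

```bash
python3 -m jog '[0,0,3,2,2.5,0,1, 0,0,6,5,6,0.5,1, 0,0,9,8,10,1,1, 0,0,12,11,14,2,1, 0,0,14,14,18,3,1, 0,0,15,16,21,3.5,1, 0,0,16,18,22.8,3.6,1, 0,0,16,18.4,23.4,3.6,1, 0,0,16,18.4,23.4,3.6,1, 0,0,16,18.4,23.4,3.6,1, 0,0,16,18.4,23.4,3.6,1, 0,0,16,18.4,23.4,3.6,1]'
python3 - <<'E'
from h import *
import pickle
s=readout.observe();cal=cams.calibration('wrist');print(s['position'],yaw(s),s['force'])
cv2.imwrite('pics/w3.png',cams.capture('wrist')[:,:,::-1]);pickle.dump((s,cal),open('w3.pkl','wb'))
E
```

```text
t: 4.25
position: [640.8, 36.2, 277.3]
eef_rot: [[-0.109, 0.994, -0.001], [0.994, 0.109, -0.0], [-0.0, -0.001, -1.0]]
force: [-0.2, 0.4, -1.9]
opening: 25.7
[640.84275607  36.2069248  277.34164452] 96.28310897049919 [-0.17081745  0.44358606 -1.94798203]
```

View pics/w3.png

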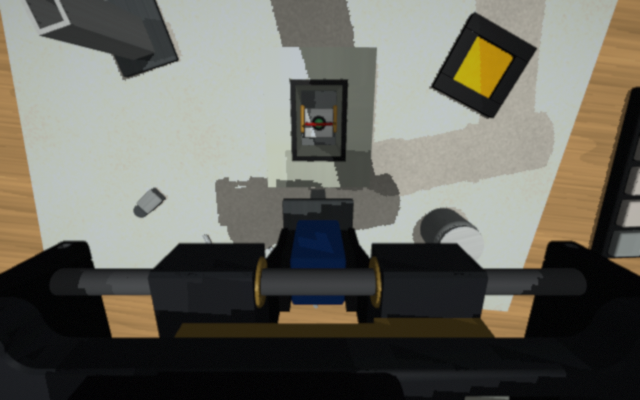

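The wrist view shows the well at cols 291–347, rows 79–160, with the bail at about (318,123), and the tray at (483,65).

```bash
python3 - <<'E'
from h import *
import pickle;s,cal=pickle.load(open('w3.pkl','rb'))
im=cv2.imread('pics/w3.png')
cv2.imwrite('pics/w3z.png',np.clip(cv2.resize(im[72:168,280:360],None,fx=6,fy=6,interpolation=cv2.INTER_CUBIC)*1.7,0,255).astype(np.uint8))
b,g,r=[im[...,i].astype(int) for i in range(3)];gr=cv2.cvtColor(im,cv2.COLOR_BGR2GRAY)
red=(r>g+30)&(r>b+30)&(g<b+25)
yy,xx=np.nonzero(red[112:134,296:342]);yy+=112;xx+=296
print('red',len(xx),xx.min(),xx.max(),yy.min(),yy.max(),xx.mean(),yy.mean())
for y in range(112,134):print(y,xx[yy==y].tolist()) if (yy==y).any() else 0
c=big(gr<60,(285,74,352,165)).reshape(-1,2);print(rect(ray('x',c,105,cal)))
yl=(r>b+60)&(g>b+40)
c=big(yl,(420,0,550,120)).reshape(-1,2);print('tray',rect(ray('x',c,6,cal)))
print('peak ray',ray('x',[[xx.mean(),yy.mean()]],61,cal))
E
```

```text
red 85 304 332 122 126 316.6941176470588 123.76470588235294
122 [306, 307, 308, 310, 311, 312, 313]
123 [305, 306, 307, 308, 309, 310, 311, 312, 313, 314, 315, 316, 317, 318, 319, 320, 321, 322, 323, 324, 325, 326, 327, 328, 329, 330, 331, 332]
124 [304, 305, 306, 307, 308, 309, 310, 311, 312, 313, 314, 315, 316, 317, 318, 319, 320, 321, 322, 323, 324, 325, 326, 327, 328, 329, 330, 331, 332]
125 [305, 306, 307, 308, 309, 310, 311, 312, 313, 314, 315, 316, 318, 319, 320, 321, 322, 323, 324, 325]
126 [314]
(array([576.8,  30.6]), array([88.1, 61.6]), 6.41)
tray (array([485.9, 245.6]), array([59.8, 59.9]), 70.95)
peak ray [[581.71759458  28.43790505  61.        ]]
```

View pics/w3z.png

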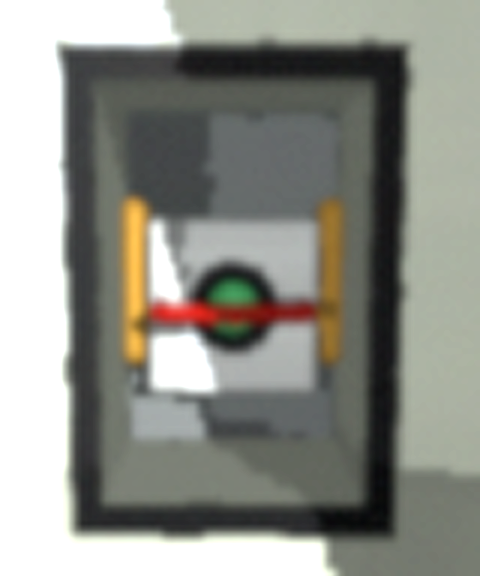

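```bash
python3 - <<'E'
from h import *
for _ in range(1):
    s=readout.observe();print(plan([554.2,27.7,s['position'][2]],96.4))
E
```

```text
(array([-0.01,  0.01, -0.13]), array([ 0.11, -8.71,  0.  ]))
```

```bash
python3 -m jog '[0,0,0,0,-1.5,0,1, 0,0,0,0,-4,0,1, 0,0,0,0,-6.5,0,1, 0,0,0,0.1,-8,0,1, 0,0,0,0.1,-8.7,0,1, 0,0,0,0.1,-8.7,0,1, 0,0,0,0.1,-8.7,0,1, 0,0,0,0.1,-8.7,0,1]'
python3 - <<'E'
from h import *
import pickle
s=readout.observe();cal=cams.calibration('wrist');print(s['position'],yaw(s),s['force'])
cv2.imwrite('pics/w4.png',cams.capture('wrist')[:,:,::-1])
for i in range(3):
  s=readout.observe();print(s['t'],s['position'],yaw(s),s['force'])
  if i<2: im=cams.capture('scene' if i else 'top');cv2.imwrite(f'pics/x4_{i}.png',im[:,:,::-1])
a=cv2.imread('pics/x4_0.png')[160:250,260:360];b=cv2.imread('pics/x4_1.png')[120:290,250:400]
w=cv2.imread('pics/w4.png')[100:300,220:420]
f=lambda q:np.clip(cv2.resize(q,(390,390),interpolation=cv2.INTER_CUBIC)*1.5,0,255).astype(np.uint8)
cv2.imwrite('pics/c4.png',np.hstack([f(w),f(b)]))
cv2.imwrite('pics/c4t.png',f(a))
E
```

```text
t: 4.97
position: [555.8, 28.6, 277.7]
eef_rot: [[-0.11, 0.994, 0.001], [0.994, 0.11, 0.0], [0.0, 0.001, -1.0]]
force: [-0.3, -0.3, -2.2]
opening: 25.8
[555.7619037   28.64150497 277.69373448] 96.32124199426582 [-0.25705885 -0.32341094 -2.17137647]
5.0167 [555.7771197   28.74451071 277.3918404 ] 96.3296986912898 [ 1.30379582  0.55418606 -1.3525261 ]
5.0667 [555.70848229  28.82347397 277.16852455] 96.33431223080864 [-0.43300142  0.67152487 -2.22105633]
5.1167 [555.60518214  28.84800103 277.064356  ] 96.33688103195749 [-0.28794067  0.08517728 -1.4164103 ]
```

View pics/c4.png

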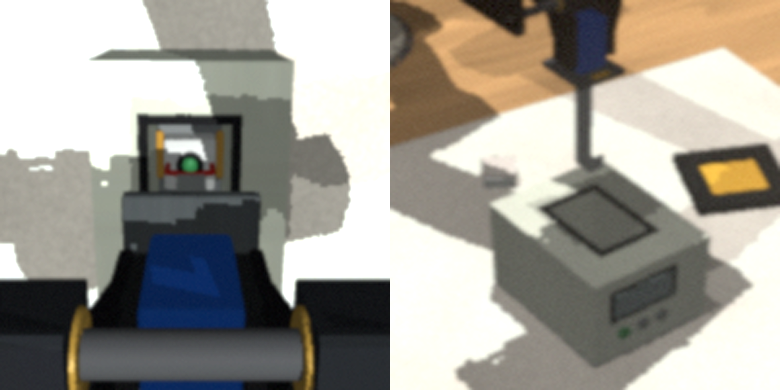

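```bash
python3 -m jog '[0,0,0,-0.05,-0.1,2,1, 0,0,0,-0.05,-0.1,4,1, 0,0,0,-0.05,-0.1,6,1, 0,0,0,-0.05,-0.1,8,1, 0,0,0,-0.05,-0.1,9.5,1, 0,0,0,-0.05,-0.1,10.5,1, 0,0,0,-0.05,-0.1,11.2,1, 0,0,0,-0.05,-0.1,11.6,1, 0,0,0,-0.05,-0.1,11.7,1, 0,0,0,-0.05,-0.1,11.7,1, 0,0,0,-0.05,-0.1,11.7,1, 0,0,0,-0.05,-0.1,11.7,1]'
python3 - <<'E'
from h import *
s=readout.observe();print(s['position'],yaw(s),s['force'],s['ft_torque'])
cv2.imwrite('pics/w5.png',cams.capture('wrist')[:,:,::-1])
cv2.imwrite('pics/s5.png',cams.capture('scene')[:,:,::-1])
s=readout.observe();print(s['position'],yaw(s),s['force'],s['ft_torque'])
w=cv2.imread('pics/w5.png')[100:300,220:420];b=cv2.imread('pics/s5.png')[120:290,250:400]
f=lambda q:np.clip(cv2.resize(q,(390,390),interpolation=cv2.INTER_CUBIC)*1.5,0,255).astype(np.uint8)
cv2.imwrite('pics/c5.png',np.hstack([f(w),f(b)]))
E
```

```text
t: 6.12
position: [554.5, 28.3, 161.5]
eef_rot: [[-0.111, 0.994, 0.002], [0.994, 0.111, 0.0], [0.0, 0.002, -1.0]]
force: [0.6, -0.6, -1.5]
opening: 25.4
[554.50864866  28.32775737 161.47864903] 96.36234479020455 [ 0.5680587  -0.59835411 -1.46955593] [-0.00860327  0.00926883 -0.02095597]
[554.30433908  28.30484882 161.25157952] 96.35885758576634 [ 0.0645307   0.56936158 -1.00798319] [ 0.01357853 -0.03788283 -0.03239913]
```

View pics/c5.png

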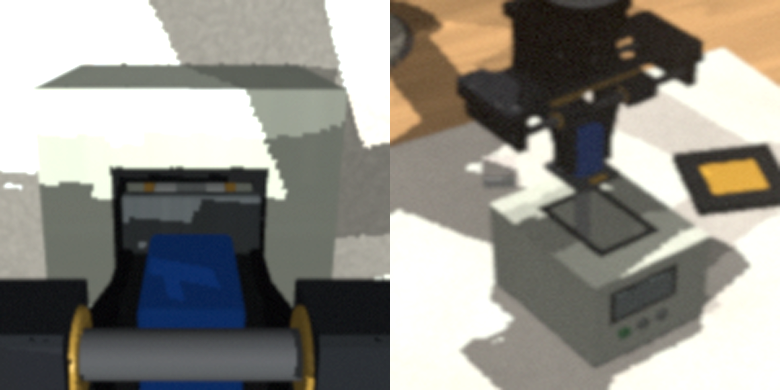

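```bash
python3 -m jog '[0,0,0,0,0,0.1,1,0,0,0,0,0,0.2,1,0,0,0,0,0,0.3,1,0,0,0,0,0,0.4,1,0,0,0,0,0,0.4,1,0,0,0,0,0,0.4,1]'
python3 -m jog '[0,0,0,0,0,0.05,1,0,0,0,0,0,0.1,1,0,0,0,0,0,0.1,1,0,0,0,0,0,0.1,1]'
python3 -m jog '[0,0,0,0,0,0.05,1,0,0,0,0,0,0.1,1,0,0,0,0,0,0.1,1,0,0,0,0,0,0.1,1]'
```

```text
t: 6.72
position: [553.9, 28.2, 156.4]
eef_rot: [[-0.111, 0.994, -0.0], [0.994, 0.111, -0.0], [-0.0, -0.0, -1.0]]
force: [0.3, 0.1, -0.9]
opening: 25.8
t: 7.05
position: [554.0, 28.2, 155.5]
eef_rot: [[-0.111, 0.994, -0.0], [0.994, 0.111, -0.0], [-0.0, -0.0, -1.0]]
force: [-0.5, -0.5, -1.2]
opening: 25.9
t: 7.38
position: [553.9, 28.2, 154.5]
eef_rot: [[-0.111, 0.994, -0.0], [0.994, 0.111, -0.0], [-0.0, -0.0, -1.0]]
force: [-0.9, 0.6, -0.8]
opening: 26.0
```

```bash
python3 -m jog '[0,0,0,0,0,0.05,1,0,0,0,0,0,0.1,1,0,0,0,0,0,0.1,1,0,0,0,0,0,0.1,1]' | grep -v rot
python3 -m jog '[0,0,0,0,0,0.05,1,0,0,0,0,0,0.1,1,0,0,0,0,0,0.1,1,0,0,0,0,0,0.1,1]'| grep -v rot
```

```text
t: 7.72
position: [554.0, 28.2, 153.5]
force: [-0.7, -0.1, -1.1]
opening: 26.0
t: 8.05
position: [553.9, 28.2, 152.5]
force: [-0.2, 0.2, -1.2]
opening: 25.7
```

```bash
python3 -m jog '[0,0,0,0,0,0.05,1,0,0,0,0,0,0.1,1,0,0,0,0,0,0.1,1,0,0,0,0,0,0.1,1]' | grep -v rot

```

```text
t: 8.38
position: [554.0, 28.2, 151.5]
force: [0.4, -0.2, -0.5]
opening: 25.3
```

```bash
python3 -m jog '[0,0,0,0,0,0.05,1,0,0,0,0,0,0.1,1,0,0,0,0,0,0.1,1,0,0,0,0,0,0.1,1]'| grep -v rot
```

```text
t: 8.72
position: [554.1, 28.2, 150.9]
force: [-1.1, -0.4, 1.0]
opening: 25.6
```

```bash
python3 -m jog '[0,0,0,0,0,0,1,0,0,0,0,0,0,1]' | grep -v rot;python3 -m jog '[0,0,0,0,0,0.05,1,0,0,0,0,0,0.05,1,0,0,0,0,0,0.05,1]' | grep -v rot
```

```text
t: 8.88
position: [554.1, 28.2, 150.9]
force: [-1.0, -0.1, 1.6]
opening: 25.9
t: 9.13
position: [554.1, 28.2, 150.5]
force: [-2.1, 0.3, 4.5]
opening: 26.1
```

```bash
python3 -m jog '[0,0,0,0,0,-0.2,1,0,0,0,0,0,-0.4,1,0,0,0,0,0,-0.6,1,0,0,0,0,0,-0.6,1,0,0,0,0,0,-0.6,1,0,0,0,0,0,-0.6,1]' | grep -v rot;python3 -m jog '[0,0,0,0,0.1,0,1,0,0,0,0,0.25,0,1,0,0,0,0,0.4,0,1,0,0,0,0,0.55,0,1,0,0,0,0,0.7,0,1,0,0,0,0,0.85,0,1,0,0,0,0,1,0,1,0,0,0,0,1,0,1]' | grep -v rot
```

```text
t: 9.63
position: [553.8, 28.2, 155.7]
force: [0.5, 0.4, -1.9]
opening: 25.9
t: 10.3
position: [564.3, 29.4, 156.0]
force: [-0.7, -0.7, -2.1]
opening: 25.9
```

```bash
python3 -m jog '[0,0,0,0,0.1,0,1,0,0,0,0,0.2,0,1,0,0,0,0,0.3,0,1,0,0,0,0,0.4,0,1,0,0,0,0,0.4,0,1]' | grep -v rot;python3 -m jog '[0,0,0,0,0.1,0,1,0,0,0,0,0.2,0,1,0,0,0,0,0.3,0,1,0,0,0,0,0.4,0,1,0,0,0,0,0.5,0,1,0,0,0,0,0.55,0,1,0,0,0,0,0.55,0,1]' | grep -v rot
python3 - <<'E'
from h import *
cv2.imwrite('pics/w6.png',cams.capture('wrist')[:,:,::-1])
cv2.imwrite('pics/s6.png',cams.capture('top')[:,:,::-1])
s=readout.observe();print(s['position'],yaw(s),s['force'],s['ft_torque'])
w=cv2.imread('pics/w6.png')[100:300,220:420];b=cv2.imread('pics/s6.png')[140:260,250:370]
f=lambda q:np.clip(cv2.resize(q,(390,390),interpolation=cv2.INTER_CUBIC)*1.5,0,255).astype(np.uint8)
cv2.imwrite('pics/c6.png',np.hstack([f(w),f(b)]))
E
```

```text
t: 10.72
position: [568.1, 29.8, 156.1]
force: [0.0, 0.0, -1.3]
opening: 25.9
t: 11.3
position: [573.5, 30.4, 156.0]
force: [0.3, -0.5, -1.6]
opening: 25.9
[573.33385483  30.38167369 156.01591393] 96.35539168072607 [ 0.37429909 -0.31007665 -1.15698031] [0.02881655 0.02287826 0.005694  ]
```

View pics/c6.png

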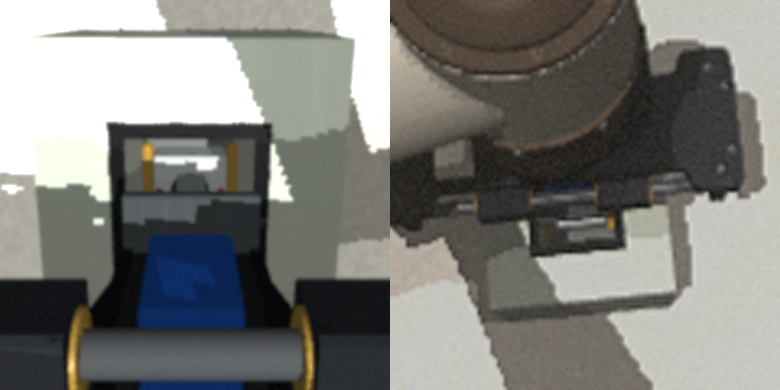

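```bash
python3 -m jog '[0,0,0,0,0,-0.2,1,0,0,0,0,0,-0.4,1,0,0,0,0,0,-0.6,1,0,0,0,0,0,-0.8,1,0,0,0,0,0,-1,1,0,0,0,0,0,-1.1,1,0,0,0,0,0,-1.1,1]' | grep -v rot;python3 -m jog '[0,0,0,0,0,-0.05,1,0,0,0,0,0,-0.1,1,0,0,0,0,0,-0.15,1,0,0,0,0,0,-0.2,1,0,0,0,0,0,-0.2,1]' | grep -v rot;python3 -m jog '[0,0,0,0,0,-0.05,1,0,0,0,0,0,-0.1,1,0,0,0,0,0,-0.15,1,0,0,0,0,0,-0.2,1,0,0,0,0,0,-0.2,1]' | grep -v rot
```

```text
t: 11.98
position: [573.5, 30.4, 167.5]
force: [-0.7, 0.2, -1.7]
opening: 25.8
t: 12.4
position: [573.1, 30.4, 168.6]
force: [0.2, -0.1, -4.1]
opening: 26.0
t: 12.82
position: [572.6, 30.2, 170.4]
force: [-0.2, -0.8, -6.3]
opening: 25.7
```

```bash
python3 -m jog '[0,0,0,0,0,-0.1,1,0,0,0,0,0,-0.2,1,0,0,0,0,0,-0.3,1,0,0,0,0,0,-0.3,1]' | grep -v rot;python3 -m jog '[0,0,0,0,0,-0.1,1,0,0,0,0,0,-0.2,1,0,0,0,0,0,-0.3,1,0,0,0,0,0,-0.3,1]' | grep -v rot;python3 -m jog '[0,0,0,0,0,-0.1,1,0,0,0,0,0,-0.2,1,0,0,0,0,0,-0.3,1,0,0,0,0,0,-0.4,1,0,0,0,0,0,-0.4,1]' | grep -v rot
```

```text
t: 13.15
position: [573.1, 30.2, 174.1]
force: [-0.7, -0.6, -6.4]
opening: 26.0
t: 13.48
position: [573.4, 30.3, 177.4]
force: [-1.1, 0.1, -6.8]
opening: 25.8
t: 13.9
position: [573.9, 30.3, 181.9]
force: [-0.7, -1.2, -4.4]
opening: 25.9
```

```bash
python3 -m jog '[0,0,0,0,0,-0.1,1,0,0,0,0,0,-0.2,1,0,0,0,0,0,-0.3,1,0,0,0,0,0,-0.4,1,0,0,0,0,0,-0.5,1,0,0,0,0,0,-0.6,1,0,0,0,0,0,-0.7,1,0,0,0,0,0,-0.8,1,0,0,0,0,0,-0.8,1,0,0,0,0,0,-0.8,1]' | grep -v rot
```

```text
t: 14.73
position: [573.4, 30.4, 189.1]
force: [-0.8, 0.3, -3.9]
opening: 25.9
```

```bash
python3 -m jog '[0,0,0,0,0,-0.2,1,0,0,0,0,0,-0.5,1,0,0,0,0,0,-1,1,0,0,0,0,0,-1.6,1,0,0,0,0,0,-2.3,1,0,0,0,0,0,-3,1,0,0,0,0,0,-3.7,1,0,0,0,0,0,-4.4,1,0,0,0,0,0,-5.1,1,0,0,0,0,0,-5.8,1,0,0,0,0,0,-6.5,1,0,0,0,0,0,-7.2,1,0,0,0,0,0,-7.9,1,0,0,0,0,0,-8.5,1,0,0,0,0,0,-9,1,0,0,0,0,0,-9.4,1,0,0,0,0,0,-9.7,1,0,0,0,0,0,-9.9,1,0,0,0,0,0,-10,1,0,0,0,0,0,-10,1]' 
python3 - <<'E'
from h import *
cv2.imwrite('pics/w7.png',cams.capture('wrist')[:,:,::-1])
cv2.imwrite('pics/s7.png',cams.capture('scene')[:,:,::-1])
s=readout.observe();print(s['position'],yaw(s),s['force'],s['ft_torque'])
w=cv2.imread('pics/w7.png')[100:300,220:420];b=cv2.imread('pics/s7.png')[120:290,250:400]
f=lambda q:np.clip(cv2.resize(q,(390,390),interpolation=cv2.INTER_CUBIC)*1.5,0,255).astype(np.uint8)
cv2.imwrite('pics/c7.png',np.hstack([f(w),f(b)]))
E
```

```text
t: 16.4
position: [573.3, 30.4, 289.1]
eef_rot: [[-0.111, 0.994, -0.0], [0.994, 0.111, -0.0], [0.0, -0.0, -1.0]]
force: [0.3, -0.3, -2.6]
opening: 25.2
[573.21350233  30.37061825 288.76841484] 96.35400658452915 [ 0.32887637  0.60693661 -2.86320577] [-0.02294651  0.01343185 -0.02605163]
```

View pics/c7.png

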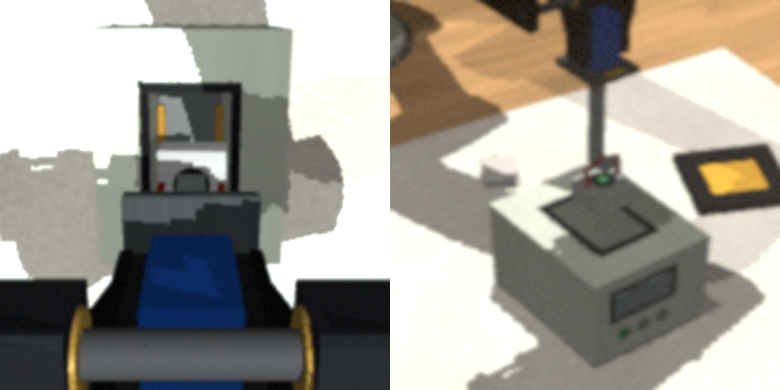

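```bash
python3 - <<'E'
from h import *
print(plan([478.3,247.8,288.8],71.0))
E
```

```text
(array([-3.000e-02,  1.000e-02,  2.535e+01]), array([22.66, -7.03,  0.  ]))
```

```bash
python3 -m jog '[0,0,0.2,0.2,-0.06,0,1, 0,0,0.9,0.77,-0.24,0,1, 0,0,1.9,1.68,-0.52,0,1, 0,0,3.2,2.86,-0.89,0,1, 0,0,4.8,4.26,-1.32,0,1, 0,0,6.6,5.87,-1.82,0,1, 0,0,8.5,7.61,-2.36,0,1, 0,0,10.6,9.45,-2.93,0,1, 0,0,12.7,11.3,-3.5,0,1, 0,0,14.8,13.2,-4.1,0,1, 0,0,16.8,15.05,-4.67,0,1, 0,0,18.8,16.8,-5.2,0,1, 0,0,20.6,18.4,-5.7,0,1, 0,0,22.2,19.8,-6.15,0,1, 0,0,23.5,21,-6.5,0,1, 0,0,24.5,21.9,-6.8,0,1, 0,0,25.1,22.5,-6.97,0,1, 0,0,25.35,22.66,-7.03,0,1, 0,0,25.35,22.66,-7.03,0,1, 0,0,25.35,22.66,-7.03,0,1]'
python3 - <<'E'
from h import *
import pickle
s=readout.observe();cal=cams.calibration('wrist')
cv2.imwrite('pics/w8.png',cams.capture('wrist')[:,:,::-1]);pickle.dump((s,cal),open('w8.pkl','wb'))
cv2.imwrite('pics/s8.png',cams.capture('scene')[:,:,::-1])
s=readout.observe();print(s['position'],yaw(s),s['force'],s['ft_torque'])
w=cv2.imread('pics/w8.png')[100:300,220:420];b=cv2.imread('pics/s8.png')[90:240,300:450]
f=lambda q:np.clip(cv2.resize(q,(390,390),interpolation=cv2.INTER_CUBIC)*1.5,0,255).astype(np.uint8)
cv2.imwrite('pics/c8.png',np.hstack([f(w),f(b)]))
E
```

```text
t: 18.17
position: [478.4, 247.6, 289.1]
eef_rot: [[0.325, 0.946, 0.0], [0.946, -0.325, -0.0], [-0.0, 0.0, -1.0]]
force: [0.1, -0.8, -2.9]
opening: 25.8
[478.55484407 247.32521808 289.04954231] 70.97014920605274 [-0.49699258 -0.38364971 -2.5836808 ] [-0.01185244  0.00856186 -0.03201302]
```

View pics/c8.png

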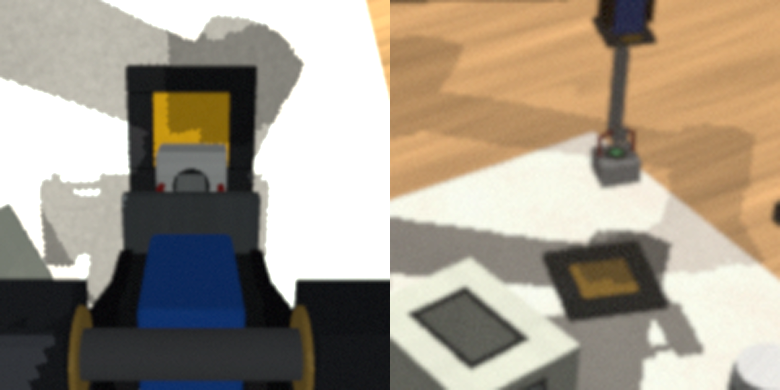

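```bash
python3 - <<'E'
from h import *
import pickle;s,cal=pickle.load(open('w8.pkl','rb'))
im=cv2.imread('pics/w8.png');g=cv2.cvtColor(im,cv2.COLOR_BGR2GRAY).astype(int)
print(g[128:155,300]); print(im[140:152,310].tolist())
R=np.array(s['eef_rot'])
def rel(u,v,z): return np.round(R.T@(ray('x',[[u,v]],z,cal)[0]-s['position']),1)
print('tray back edge',rel(310,133.8,12),'yellow edge',rel(310,147.5,6))
row=im[138].astype(int).sum(1)
print(row[278:292],row[345:358])
E
```

```text
[121 120 120 117 100  63  29  20  20  18  18  19  20  18  19  18  17  19
  30  59  88  98  99  99  99 100  99]
[[11, 11, 9], [11, 10, 9], [11, 9, 9], [11, 12, 10], [11, 10, 8], [14, 14, 13], [9, 18, 22], [10, 40, 52], [7, 60, 78], [6, 66, 88], [8, 68, 89], [8, 68, 90]]
tray back edge [-11.3 -41.7 277.1] yellow edge [-11.6 -20.8 283.1]
[364 364 364 359 358 333 216 101  63  56  57  57  56  54] [ 35  31  30  33  33  53 132 231 259 261 259 258 262]
```

```bash
python3 -m jog '[0,0,0,0,0,0.2,1,0,0,0,0,0,0.6,1,0,0,0,0,0,1.2,1,0,0,0,0,0,2,1,0,0,0,0,0,2.9,1,0,0,0,0,0,3.8,1,0,0,0,0,0,4.7,1,0,0,0,0,0,5.6,1,0,0,0,0,0,6.5,1,0,0,0,0,0,7.4,1,0,0,0,0,0,8.3,1,0,0,0,0,0,9.1,1,0,0,0,0,0,9.8,1,0,0,0,0,0,10.4,1,0,0,0,0,0,10.9,1,0,0,0,0,0,11.3,1,0,0,0,0,0,11.6,1,0,0,0,0,0,11.8,1,0,0,0,0,0,11.9,1,0,0,0,0,0,12,1]' | grep -v rot
python3 -m jog '[0,0,0,0,0,0.05,1,0,0,0,0,0,0.1,1,0,0,0,0,0,0.15,1,0,0,0,0,0,0.2,1,0,0,0,0,0,0.25,1,0,0,0,0,0,0.3,1,0,0,0,0,0,0.3,1,0,0,0,0,0,0.3,1]' | grep -v rot
python3 - <<'E'
from h import *
cv2.imwrite('pics/s9.png',cams.capture('scene')[:,:,::-1])
s=readout.observe();print(s['position'],s['force'])
b=cv2.imread('pics/s9.png')[130:230,340:440]
cv2.imwrite('pics/c9.png',np.clip(cv2.resize(b,(500,500),interpolation=cv2.INTER_CUBIC)*1.7,0,255).astype(np.uint8))
E
```

```text
t: 19.93
position: [478.6, 247.9, 169.2]
force: [0.4, 0.1, -2.9]
opening: 26.2
t: 20.6
position: [478.4, 247.8, 166.0]
force: [-0.3, 0.1, -1.8]
opening: 25.7
[478.42598299 247.83151447 166.06806423] [-0.06969546  0.06634706 -3.1271475 ]
```

View pics/c9.png

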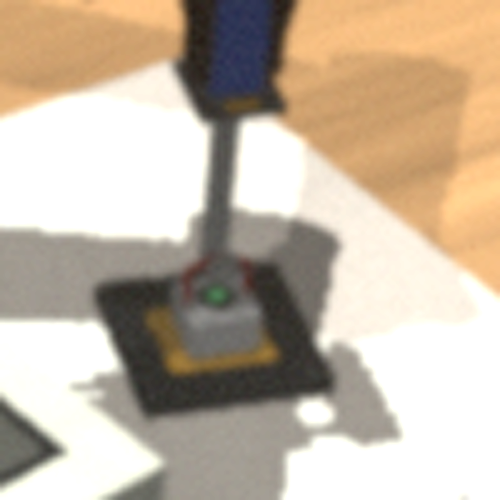

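```bash
python3 -m jog '[0,0,0,0,0,0.04,1,0,0,0,0,0,0.08,1,0,0,0,0,0,0.12,1,0,0,0,0,0,0.15,1,0,0,0,0,0,0.18,1,0,0,0,0,0,0.21,1,0,0,0,0,0,0.24,1,0,0,0,0,0,0.27,1,0,0,0,0,0,0.3,1,0,0,0,0,0,0.33,1,0,0,0,0,0,0.36,1,0,0,0,0,0,0.39,1,0,0,0,0,0,0.42,1,0,0,0,0,0,0.45,1,0,0,0,0,0,0.5,1,0,0,0,0,0,0.5,1]' | grep -v rot
python3 -m jog '[0,0,0,0,0,0,1]' | grep force
python3 -m jog '[0,0,0,0,0,0,1]' | grep -v rot
```

```text
t: 21.98
position: [478.3, 247.7, 160.9]
force: [-0.0, -0.1, -2.4]
opening: 26.2
force: [0.7, 0.3, -1.7]
t: 22.15
position: [478.4, 247.8, 161.1]
force: [0.7, 0.3, -1.3]
opening: 25.9
```

```bash
python3 -m jog '[0,0,0,0,0,0.1,1,0,0,0,0,0,0.25,1,0,0,0,0,0,0.4,1,0,0,0,0,0,0.55,1,0,0,0,0,0,0.7,1,0,0,0,0,0,0.85,1,0,0,0,0,0,0.95,1,0,0,0,0,0,1.03,1,0,0,0,0,0,1.08,1,0,0,0,0,0,1.08,1,0,0,0,0,0,1.08,1]' | grep -v rot
python3 -m jog '[0,0,0,0,0,0,1]' | grep -v rot
```

```text
t: 23.07
position: [478.4, 247.8, 150.3]
force: [0.9, -0.7, -1.6]
opening: 26.0
t: 23.15
position: [478.5, 247.8, 150.3]
force: [-0.4, -0.5, -0.9]
opening: 26.0
```

No contact while unhooking. Now I'll back the hook out in two small moves along −x.

```bash
python3 -m jog '[0,0,0,0,-0.1,0,1,0,0,0,0,-0.2,0,1,0,0,0,0,-0.3,0,1,0,0,0,0,-0.4,0,1,0,0,0,0,-0.5,0,1,0,0,0,0,-0.6,0,1,0,0,0,0,-0.6,0,1]' | grep -v rot
python3 -m jog '[0,0,0,0,-0.1,0,1,0,0,0,0,-0.2,0,1,0,0,0,0,-0.3,0,1,0,0,0,0,-0.4,0,1,0,0,0,0,-0.4,0,1]' | grep -v rot
```

```text
t: 23.73
position: [472.5, 249.8, 150.3]
force: [-0.1, 0.4, -2.2]
opening: 25.6
t: 24.15
position: [468.8, 251.1, 150.3]
force: [0.6, 0.3, -1.6]
opening: 25.8
```

```bash
python3 -m jog '[0,0,0,0,-0.15,0,1,0,0,0,0,-0.3,0,1,0,0,0,0,-0.5,0,1,0,0,0,0,-0.7,0,1,0,0,0,0,-0.9,0,1,0,0,0,0,-1.1,0,1,0,0,0,0,-1.3,0,1,0,0,0,0,-1.5,0,1,0,0,0,0,-1.6,0,1,0,0,0,0,-1.6,0,1,0,0,0,0,-1.6,0,1]' | grep -v rot
python3 - <<'E'
from h import *
cv2.imwrite('pics/s10.png',cams.capture('scene')[:,:,::-1])
cv2.imwrite('pics/w10.png',cams.capture('wrist')[:,:,::-1])
s=readout.observe();print(s['position'],s['force'])
f=lambda q:np.clip(cv2.resize(q,(390,390),interpolation=cv2.INTER_CUBIC)*1.7,0,255).astype(np.uint8)
cv2.imwrite('pics/c10.png',np.hstack([f(cv2.imread('pics/s10.png')[140:220,350:430]),f(cv2.imread('pics/w10.png')[100:300,220:420])]))
E
```

```text
t: 25.07
position: [453.8, 256.3, 150.3]
force: [0.3, -0.8, -1.1]
opening: 25.9
[453.87765527 256.28732998 150.27495497] [-0.00505962  0.93626542 -0.92521021]
```

View pics/c10.png

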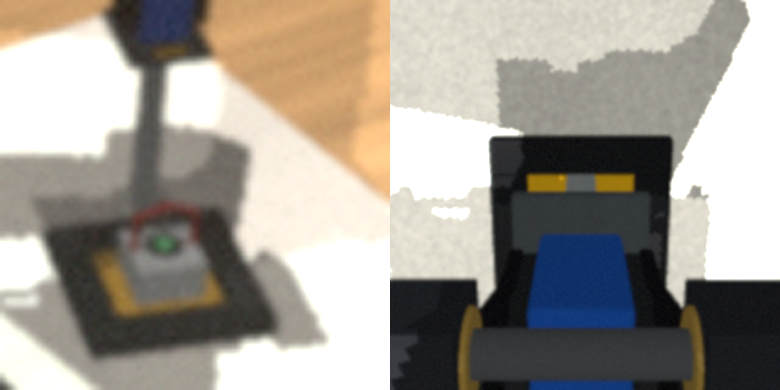

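```bash
python3 -m jog '[0,0,0,0,0,-0.3,1,0,0,0,0,0,-1,1,0,0,0,0,0,-2.2,1,0,0,0,0,0,-4,1,0,0,0,0,0,-6,1,0,0,0,0,0,-8,1,0,0,0,0,0,-10,1,0,0,0,0,0,-12,1,0,0,0,0,0,-14,1,0,0,0,0,0,-15.5,1,0,0,0,0,0,-16.3,1,0,0,0,0,0,-16.5,1,0,0,0,0,0,-16.5,1,0,0,0,0,0,-16.5,1]' | grep -v rot
python3 - <<'E'
from h import *
cv2.imwrite('pics/s11.png',cams.capture('top')[:,:,::-1])
s=readout.observe();print(s['position'],s['force'])
p=plan([495.1,-221.7,315],112.35);print(p)
for k in(.03,.13,.26,.42,.58,.74,.87,.97):print(k,np.round(p[0]*k,1),np.round(p[1]*k,1))
cv2.imwrite('pics/c11.png',np.clip(cv2.resize(cv2.imread('pics/s11.png')[190:290,160:290],None,fx=5,fy=5,interpolation=cv2.INTER_CUBIC)*1.6,0,255).astype(np.uint8))
E
```

```text
t: 26.33
position: [453.3, 256.0, 314.2]
force: [0.0, 0.6, -2.0]
opening: 26.0
[453.30762939 255.9194902  313.96278273] [ 0.45468421 -0.68459159 -1.56717028]
(array([ -0.12,   0.09, -41.35]), array([-4.38e+01,  1.95e+01, -4.00e-02]))
0.03 [-0.   0.  -1.2] [-1.3  0.6 -0. ]
0.13 [-0.   0.  -5.4] [-5.7  2.5 -0. ]
0.26 [ -0.    0.  -10.8] [-11.4   5.1  -0. ]
0.42 [ -0.1   0.  -17.4] [-18.4   8.2  -0. ]
0.58 [ -0.1   0.1 -24. ] [-25.4  11.3  -0. ]
0.74 [ -0.1   0.1 -30.6] [-32.4  14.4  -0. ]
0.87 [ -0.1   0.1 -36. ] [-38.1  17.   -0. ]
0.97 [ -0.1   0.1 -40.1] [-42.5  18.9  -0. ]
```

View pics/c11.png

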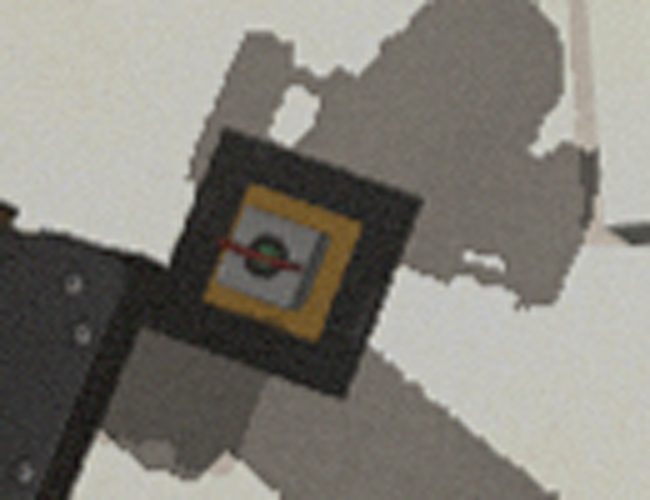

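The holder stands square in the recess with all four sides on yellow. On to the stand.

```bash
python3 -m jog '[0,0,-0.6,-0.6,0.3,0,1, 0,0,-2,-2,0.9,0,1, 0,0,-4,-4.4,2,0,1, 0,0,-6.6,-7.1,3.2,0,1, 0,0,-9.6,-10.2,4.5,0,1, 0,0,-12.8,-13.6,6,0,1, 0,0,-16.2,-17.2,7.6,0,1, 0,0,-19.6,-20.8,9.3,0,1, 0,0,-23,-24.4,10.9,0,1, 0,0,-26.4,-28,12.5,0,1, 0,0,-29.8,-31.6,14,0,1, 0,0,-33,-35,15.6,0,1, 0,0,-36,-38.1,17,0,1, 0,0,-38.4,-40.7,18.1,0,1, 0,0,-40.2,-42.6,19,0,1, 0,0,-41.1,-43.5,19.4,0,1, 0,0,-41.35,-43.8,19.5,0,1, 0,0,-41.35,-43.8,19.5,0,1, 0,0,-41.35,-43.8,19.5,0,1, 0,0,-41.35,-43.8,19.5,0,1]' | grep -v rot
python3 - <<'E'
from h import *
cv2.imwrite('pics/s12.png',cams.capture('scene')[:,:,::-1]);cv2.imwrite('pics/w12.png',cams.capture('wrist')[:,:,::-1])
s=readout.observe();print(s['position'],s['force'],yaw(s))
print(plan([495.1,-221.7,315],112.35))
f=lambda q:np.clip(cv2.resize(q,(390,390),interpolation=cv2.INTER_CUBIC)*1.5,0,255).astype(np.uint8)
cv2.imwrite('pics/c12.png',np.hstack([f(cv2.imread('pics/s12.png')[130:290,130:290]),f(cv2.imread('pics/w12.png')[100:300,220:420])]))
E
```

```text
t: 28.05
position: [495.5, -220.6, 315.2]
force: [0.7, -0.3, -1.9]
opening: 25.7
[ 495.63591312 -220.53207665  315.4146221 ] [ 0.35741527  0.34360161 -1.85850607] 112.43076246988169
(array([0.01, 0.  , 0.08]), array([-0.09, -0.09,  0.04]))
```

View pics/c12.png

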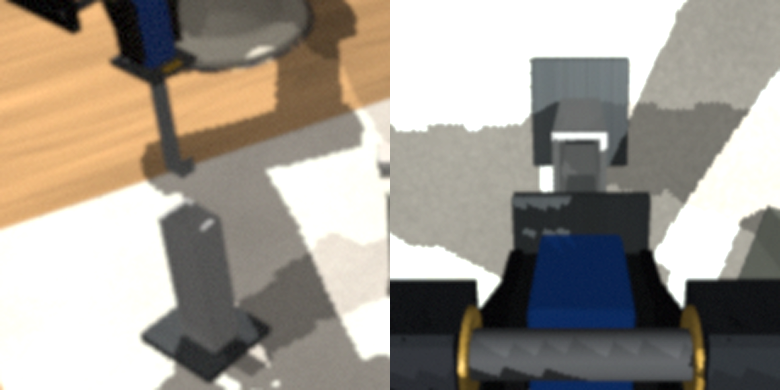

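```bash
python3 -m jog '[0,0,0,-0.09,-0.09,0,1,0,0,0,-0.09,-0.09,0.3,1,0,0,0,-0.09,-0.09,1,1,0,0,0,-0.09,-0.09,2,1,0,0,0,-0.09,-0.09,3,1,0,0,0,-0.09,-0.09,4,1,0,0,0,-0.09,-0.09,4.8,1,0,0,0,-0.09,-0.09,5.3,1,0,0,0,-0.09,-0.09,5.7,1,0,0,0,-0.09,-0.09,6,1,0,0,0,-0.09,-0.09,6,1]' | grep -v rot
python3 - <<'E'
from h import *
s=readout.observe();print(s['position'],s['force'],yaw(s),s['ft_torque'])
cv2.imwrite('pics/s13.png',cams.capture('scene')[:,:,::-1]);cv2.imwrite('pics/w13.png',cams.capture('wrist')[:,:,::-1])
f=lambda q:np.clip(cv2.resize(q,(390,390),interpolation=cv2.INTER_CUBIC)*1.5,0,255).astype(np.uint8)
cv2.imwrite('pics/c13.png',np.hstack([f(cv2.imread('pics/s13.png')[130:290,130:290]),f(cv2.imread('pics/w13.png')[100:300,220:420])]))
E
```

```text
t: 29.07
position: [495.0, -222.5, 254.7]
force: [0.7, -1.1, -1.6]
opening: 25.9
[ 494.99210213 -222.50366583  254.68014455] [ 0.69592237 -1.06330532 -1.58500276] 112.34822908857052 [-0.00592264  0.0255139  -0.05236604]
```

View pics/c13.png

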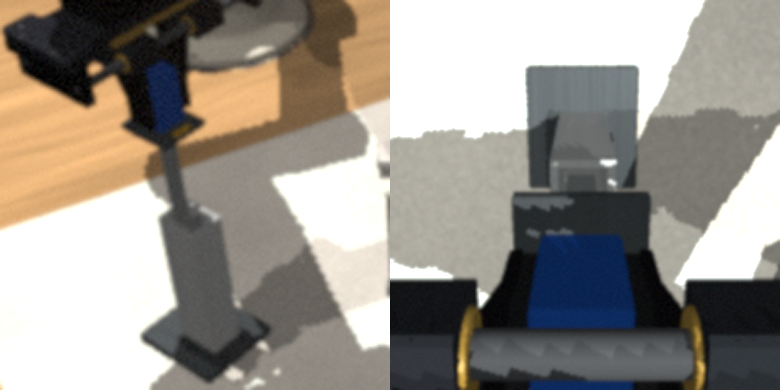

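```bash
python3 -m jog '[0,0,0,0,0,0.5,1,0,0,0,0,0,1.2,1,0,0,0,0,0,2,1,0,0,0,0,0,3,1,0,0,0,0,0,4,1,0,0,0,0,0,5,1,0,0,0,0,0,6,1,0,0,0,0,0,7,1,0,0,0,0,0,7.8,1,0,0,0,0,0,8.3,1,0,0,0,0,0,8.6,1,0,0,0,0,0,8.7,1,0,0,0,0,0,8.7,1,0,0,0,0,0,8.7,1]' | grep -v rot
python3 - <<'E'
from h import *
s=readout.observe();print(s['position'],s['force'],yaw(s),s['ft_torque'])
E
```

```text
t: 30.33
position: [495.5, -222.6, 168.7]
force: [-0.3, -0.0, -1.0]
opening: 25.8
[ 495.5243975  -222.62424721  168.72631583] [-0.2861431  -0.0395096  -1.01805627] 112.36358700014168 [-0.01258458 -0.0574777  -0.02941542]
```

```bash
python3 -m jog '[0,0,0,0,0,0.1,1,0,0,0,0,0,0.2,1,0,0,0,0,0,0.3,1,0,0,0,0,0,0.35,1,0,0,0,0,0,0.35,1,0,0,0,0,0,0.35,1]' | grep -v rot
python3 -m jog '[0,0,0,0,0,0.03,1,0,0,0,0,0,0.06,1,0,0,0,0,0,0.06,1,0,0,0,0,0,0.06,1]' | grep -v rot
```

```text
t: 30.83
position: [495.2, -222.5, 164.7]
force: [-0.6, 0.3, -1.3]
opening: 26.0
t: 31.17
position: [495.1, -222.5, 164.1]
force: [-0.4, 0.3, -1.1]
opening: 26.0
```

```bash
python3 -m jog '[0,0,0,0,0,0.03,1,0,0,0,0,0,0.06,1,0,0,0,0,0,0.06,1,0,0,0,0,0,0.06,1]' | grep -v rot
python3 -m jog '[0,0,0,0,0,0,1]' | grep -v rot
```

```text
t: 31.5
position: [495.2, -222.6, 164.0]
force: [-0.6, 0.2, 2.8]
opening: 25.9
t: 31.58
position: [495.2, -222.6, 164.0]
force: [-1.2, 0.7, 3.2]
opening: 25.7
```

```bash
python3 -m jog '[0,0,0,0,0,0,0.2,0,0,0,0,0,0,0,0,0,0,0,0,0,-0.3,0,0,0,0,0,0,-0.3,0,0,0,0,0,0,-0.3,0,0,0,0,0,0,-0.3]' | grep -v rot
python3 -m jog '[0,0,0,0,0,-0.5,-0.3,0,0,0,0,0,-2,-0.3,0,0,0,0,0,-4,-0.3,0,0,0,0,0,-7,-0.3,0,0,0,0,0,-10,-0.3,0,0,0,0,0,-12,-0.3,0,0,0,0,0,-13,-0.3,0,0,0,0,0,-13,-0.3]' | grep -v rot
python3 - <<'E'
from h import *
import pickle
s=readout.observe();cal=cams.calibration('wrist');cv2.imwrite('pics/w14.png',cams.capture('wrist')[:,:,::-1]);pickle.dump((s,cal),open('w14.pkl','wb'))
for n in('scene','top'):cv2.imwrite(f'pics/{n}14.png',cams.capture(n)[:,:,::-1])
f=lambda q:np.clip(cv2.resize(q,(390,390),interpolation=cv2.INTER_CUBIC)*1.5,0,255).astype(np.uint8)
cv2.imwrite('pics/c14.png',np.hstack([f(cv2.imread('pics/scene14.png')[170:290,170:290]),f(cv2.imread('pics/w14.png')[120:260,250:390])]))
E
```

```text
t: 32.08
position: [495.2, -222.6, 163.4]
force: [0.0, 0.4, 0.4]
opening: 53.8
t: 32.75
position: [496.2, -222.8, 296.3]
force: [-0.3, 0.3, 0.0]
opening: 56.3
```

View pics/c14.png

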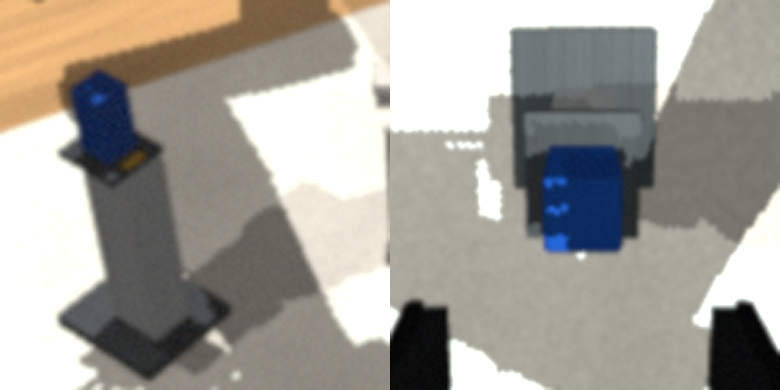

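View pics/scene14.png

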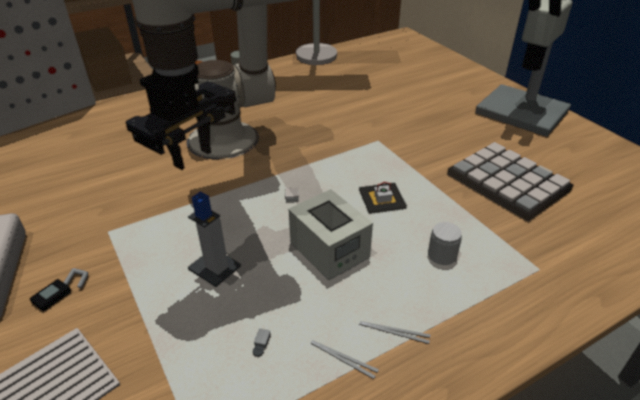

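```bash
python3 - <<'E'
from h import *
from rig import job
def blob(f,ch,roi):
    im=cv2.imread(f).astype(int);b,g,r=im[...,0],im[...,1],im[...,2]
    m=(b>r+40)&(b>g+25) if ch=='b' else (r>b+50)&(g>b+35)
    x0,y0,x1,y1=roi;yy,xx=np.nonzero(m[y0:y1,x0:x1]);return np.round([xx.mean()+x0,yy.mean()+y0],2),len(xx)
roi=(180,180,230,240)
print(blob('pics/scene0.png','b',roi),blob('pics/scene14.png','b',roi))
a=cv2.imread('pics/scene0.png',0).astype(np.float32);b=cv2.imread('pics/scene14.png',0).astype(np.float32)
for n,(x0,y0,x1,y1) in dict(can=(420,215,470,270),loupe=(245,320,280,362),box=(280,182,304,206)).items():
    print(n,cv2.phaseCorrelate(cv2.Laplacian(a[y0:y1,x0:x1],cv2.CV_32F),cv2.Laplacian(b[y0:y1,x0:x1],cv2.CV_32F)))
c=cv2.imread('pics/top14.png')[190:290,160:290];cv2.imwrite('pics/c15.png',cv2.resize(c,None,fx=4,fy=4))
s=readout.observe();print(s['t'],s['position'],s['force'])
E
```

```text
(array([199.91, 197.26]), 117) (array([198.62, 200.36]), 42)
can ((0.032848573995561736, 0.008965569482278113), 0.9383779745101929)
loupe ((0.0920716344347774, 0.6004838993818566), 0.8864093156508458)
box ((-0.22543244730324474, 0.21304927042077892), 0.819109731250339)
32.9 [ 494.29589361 -222.15496579  291.77648971] [-1.03935718  0.55300738 -1.33984793]
```

View pics/c15.png

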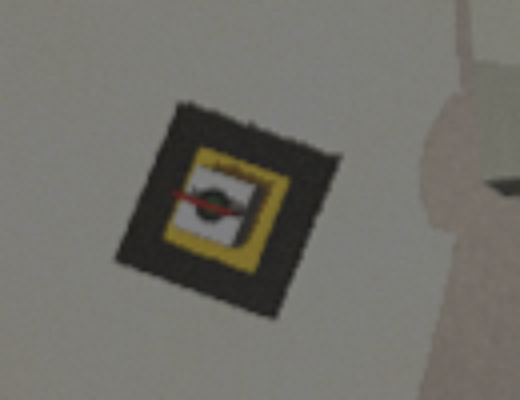

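```bash
python3 -c "
from rig import job;print(job.finish_job())"
```

```text
the job is handed in; nothing more can be done
None
```

The job is handed in, at about 33 s of the 72 s allowed. The holder stands upright in the yellow recess and the picker is back in its stand.

- **Finding the extension:** I touched the hook down lightly on the deck, about 5.6 N at most. That gave an extension of roughly 101 mm; the camera estimate was about 103 mm.
- **Pulling and placing:** The holder took about 5 N of pull before it came free. It went down with no force above the noise, and the fingers never came near it.
- **Hanging up the picker:** The collar seated on the rim with about 4 N, within about 1 mm of where I first gripped it.

**Last checks**
- **Holder:** The scene and top views show it upright and square, with yellow floor visible around it in the top view.
- **Picker:** The collar sits centred on the tube. The scene-view colour comparison of the handle disagreed (42 px against 117 px, centre shifted 3 px). I put that down to the arm's shadow, since the wrist view shows it seated.
- **Bystanders:** The canister and stone box match their first images to within 0.3 px. The loupe shows a 0.6 px shift; nothing came near it, so I take that as image noise or shadow.

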